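# Put the reference set back on its shadow plates

## Task

Put the four pieces of the reference set back on their shadow plates: the ring gauge, the gauge block, the cream specimen mount and the gauge pin each go on the plate whose dark outline has its shape and size, flat or upright as they stand now, centred on the outline, and the block square to its rectangle. Leave the roll of tape and the black-capped case among them where they are.

Things in the scene. Friction and masses are not known exactly. Their poses are not given: they have to be found in the camera images.
- ring_mid (a point): ring gauge: plain pale steel ring lying flat, outside diameter 62 mm, hole a bit under half of that, 16 mm high, about 0.24 kg; grasp across the outside. This point: its centre, half-way up (8 mm above its underside), z up
- block_mid (a point): gauge block: plain grey steel block lying flat, 60 x 34 x 24 mm (x by y by z), about 0.37 kg; grasp across the 34 mm width (along its y). This point: its centre, half-way up (12 mm above its underside)
- puck_mid (a point): specimen mount: cream resin puck, diameter 30 mm, 22 mm high, about 0.03 kg. This point: its centre, half-way up (11 mm above its underside), z up
- pin_mid (a point): gauge pin: plain pale steel pin standing on end, diameter 12 mm, 36 mm high, about 0.03 kg. This point: its centre, half-way up (18 mm above its underside), z up
- plate_ring_top (a point): fixed pale (nearly white) aluminium plate 88 x 78 x 6 mm (x by y) with a rounded edge and a small screw at each corner, lying on the worktop; flush dark inlay in its middle: a 62 mm disc with a bare 26 mm middle (a broad ring), the ring gauge's outline. This point: centre of the plate's top face and of the outline, 6 mm above the worktop, z up, x along the 88 mm side
- plate_block_top (a point): fixed pale (nearly white) aluminium plate 88 x 78 x 6 mm (x by y) with a rounded edge and a small screw at each corner, lying on the worktop; flush dark inlay in its middle: a 60 x 34 mm rectangle, its 60 mm side along x, the gauge block's outline (either way round is right). This point: centre of the plate's top face and of the outline, 6 mm above the worktop, z up, x along the 88 mm side
- plate_puck_top (a point): fixed pale (nearly white) aluminium plate 88 x 78 x 6 mm (x by y) with a rounded edge and a small screw at each corner, lying on the worktop; flush dark inlay in its middle: a full 30 mm disc, the specimen mount's outline. This point: centre of the plate's top face and of the outline, 6 mm above the worktop, z up, x along the 88 mm side
- plate_pin_top (a point): fixed pale (nearly white) aluminium plate 88 x 78 x 6 mm (x by y) with a rounded edge and a small screw at each corner, lying on the worktop; flush dark inlay in its middle: a small full 12 mm disc, the gauge pin's outline. This point: centre of the plate's top face and of the outline, 6 mm above the worktop, z up, x along the 88 mm side
- tape_mid (a point): bystander, to be left where it is: roll of beige masking tape lying flat, loose, diameter 81 mm, 19 mm high. This point: its centre, half-way up. (Fixed equipment stands behind the work: at the left a small lever press, 0.24 m high, from x = 0.60 back and y = 0.20 to 0.37, its lever pointing at the robot; beside it a wooden case 44 mm high; at the right a telephone about 0.1 m high from x = 0.71 back)
- case_mid (a point): bystander, to be left where it is: round cream case with a ribbed black screw cap, standing loose, diameter 39 mm, 60 mm high. This point: its centre, half-way up (30 mm above its underside)
There are look-alikes about, which are no part of the job. What is shaped like the part that bears puck_mid but red is not meant.

How it is judged:
At the end, for the whole second after the job is handed in: Each of the four pieces stands upright (within 0.1 rad) and at rest on the plate with its own outline, resting on the plate's top (height within 3 mm), its centre within 10 mm of the outline's centre across the table, and the block's long side within 0.2 rad of the rectangle's long side (horizontal distance between ring_mid and plate_ring_top below 0.01 m and z of ring_mid in the frame of plate_ring_top between 0.005 and 0.011 m and angle between each of ring_mid, block_mid, puck_mid, pin_mid's own z axis and vertical below 0.1 rad and linear speed of each of ring, block, puck, pin below 0.02 m/s and horizontal distance between block_mid and plate_block_top below 0.01 m and z of block_mid in the frame of plate_block_top between 0.009 and 0.015 m and horizontal distance between puck_mid and plate_puck_top below 0.01 m and z of puck_mid in the frame of plate_puck_top between 0.008 and 0.014 m and horizontal distance between pin_mid and plate_pin_top below 0.01 m and z of pin_mid in the frame of plate_pin_top between 0.015 and 0.021 m and angle between the x axis of block_mid and the x axis of plate_block_top, either way round below 0.2 rad); the robot touches nothing.
It fails at once if the roll of tape is moved more than 25 mm from where it stood (distance of tape_mid from where it was at the start of the episode above 0.025 m).
It fails at once if the black-capped case is moved more than 25 mm from where it stood (distance of case_mid from where it was at the start of the episode above 0.025 m).
It also fails if it takes over 112 s, if anything falls off the work surface, if the arm or the gripper's body presses on something with over 40 N, if the wrist force passes 120 N, or if a joint passes its speed limit or range.

## Robot

A 6-joint arm with a two-finger parallel gripper is mounted at the origin on a cart in front of the work surface, level with it; the furniture and walls round the work are solid. World frame = base frame: x ahead of the robot, y to its left, z up, the work surface at z = 0. Lengths are in m, angles in rad, forces in N, time in s.
With the tool pointing down it reaches from about 0.3 to 0.775 m from the base axis. Payload 14.6 kg.
Tool frame: the origin (TCP) lies on the centre line of the jaws, within the pads' length; the fingertips stand 19 mm ahead of it and the grasp point (between the pads) is the TCP; z points along the fingers, x is the direction in which the jaws open and shut, and the axes are right-handed (so a half turn about z gives the same grasp; the last joint's range is limited). The gripper opens to 94 mm and grips with 3 to 60 N. Pads are 16 mm wide; open, the fingers measure 119 mm over their backs; the gripper's body (75 mm by 177 mm) begins 78 mm behind the grasp point.
Start: joints at [-0.067, 0.3, 1.521, -0, 1.321, -0.067], TCP at [0.55, -0, 0.224] pointing down, gripper open.
Joint ranges: [-3.03, 3.03], [-0.79, 2.21], [0.23, 2.52], [-1.04, 4.18], [0, 3.07], [-2.55, 2.55]. Speed limits (rad/s): [2.22, 2.22, 2.57, 3.14, 3.14, 3.14].

## Interface

Orientations are given as [roll, pitch, yaw] about the fixed x, y, z axes, in that order (R = Rz(yaw) Ry(pitch) Rx(roll)).
In Python, from station import ctrl, imaging gives the robot as it stands.
- The arm moves only by the shell command python3 -m handwheel 'ROWS' [OPENING] [FORCE]. ROWS is JSON, a list that holds one entry, the list of rows, each a list of 4 numbers: the shift along the tool's x, y, z in m, then the turn about the tool's z in rad. A call has 1 to 10 rows; each row shifts and turns the pose as measured when the row begins, along the tool's axes as they then stand; what a row does not reach is not made up. A row lasts 1/10 s, in which the tool goes at most 50 mm and 8.59 degrees, less where a joint would pass 70% of its speed; a pose out of reach is approached as far as the arm can. A call is refused whole if a number of a shift passes 0.05 or a number of a turn 0.15, either way. A call with a gripper value outside its range is refused whole. OPENING is the finger opening in m, from 0 to 0.094, set as the call begins (- or left out, the last holds). The fingers move at their own pace and stop on an object; FORCE is the grip in N (left out, the last holds). Time passes only in rows, so rows that do not move let the fingers close. It gives the time, the measured TCP pose, the force and the opening at its end, in the units of the state.
- ctrl.get_obs(): the state, without advancing time (a new reading comes with each control period).
- imaging.camera(name): name is "scene" or "side" or "wrist"; returns the picture (384x512x3 uint8, red, green, blue); there is no depth.
- imaging.camera_model(name): a dict with "camera_matrix" (3x3 intrinsics, pixels), "position" and "attitude" of the camera in the world. Camera axes: x right, y up, looking along -z (the intrinsics and any distortion apply to the point x, -y, -z); pixel columns grow to the right and rows downward; lengths in m; the calibration is good to about 2 mm. A picture is of the moment at which its call begins: read the wrist's pose just before it. camera_model takes no time and is no camera call; for the wrist camera it gives the pose at the moment of the call.
- ctrl.hand_in(): hands the job in, once; it reports no verdict.
The state is a dict: "time_s": time; "qpos": joint angles; "joint_vel": joint speeds; "tau": joint torques, N m; "ee_pos": TCP position; "eef_rot": TCP orientation; "force": force on the tool from outside, world axes, zero at the start; "moment": the same for the moment, N m; "grip_width": finger opening in m.
Only numpy, scipy, OpenCV 4.12 (cv2) and the standard library are available. Lean on these libraries where they do the work, as an engineer would, in place of code of your own. Each camera call takes 0.05 s, during which the arm holds its last target. There are 200 camera calls.

## Working session

There is one attempt and no reset: what is moved stays moved. The work goes in short steps, Python scripts to look and compute and a shell command to move; the robot and the scene stay as the last step left them, time stands still between calls to the robot, and variables do not carry over. Pictures are saved under pics/ and viewed, about 12 in all and at most 16, crops included, and the job is handed in when it is done.

```bash
mkdir -p pics; ls
cat > h.py <<'E'
import numpy as np, cv2
from station import ctrl, imaging
def shot(name, fn=None):
    m=imaging.camera_model(name); im=imaging.camera(name)
    if fn: cv2.imwrite('pics/'+fn, im[:,:,::-1])
    return im,m
E
python3 - <<'E'
from h import *
print(ctrl.get_obs())
ims=[]
for n in("scene","side","wrist"):
    im,m=shot(n,n+'0.png'); print(n,m)
    np.savez('pics/'+n+'0.npz',im=im)
E
```

```text
pics
{'time_s': 0.0, 'qpos': array([-6.66183514e-02,  3.00481710e-01,  1.52161448e+00,  2.01456181e-05,
        1.32071477e+00, -6.65996707e-02]), 'joint_vel': array([-1.66268077e-03,  9.70666975e-04,  7.84621792e-05,  6.07591860e-04,
        7.40245438e-04,  1.32027480e-03]), 'tau': array([-1.53750298e-03, -5.31805658e+01, -3.52735734e+01,  7.07558286e-02,
        2.43994006e-02, -4.79655944e-05]), 'ee_pos': array([5.49742042e-01, 9.10608325e-06, 2.23866376e-01]), 'eef_rot': array([-3.14149210e+00,  1.21431077e-03, -2.36172140e-05]), 'force': array([-0.28579447,  0.10531194,  0.75711729]), 'moment': array([ 0.02581432, -0.00936002,  0.02945816]), 'grip_width': 0.09404860241835022}
scene {'camera_matrix': array([[452.34177606,   0.        , 257.69517007],
       [  0.        , 452.34177606, 187.88216219],
       [  0.        ,   0.        ,   1.        ]]), 'position': array([ 0.07383443, -0.6117959 ,  0.8785995 ]), 'attitude': array([ 0.70739365,  0.01079271, -0.69893838])}
side {'camera_matrix': array([[397.13788622,   0.        , 259.40915578],
       [  0.        , 397.13788622, 194.00066325],
       [  0.        ,   0.        ,   1.        ]]), 'position': array([ 0.23654084, -0.72642483,  0.63211826]), 'attitude': array([ 0.90446627, -0.00217331, -0.37844069])}
wrist {'camera_matrix': array([[304.2462354 ,   0.        , 252.92079839],
       [  0.        , 304.2462354 , 194.49817932],
       [  0.        ,   0.        ,   1.        ]]), 'position': array([0.55084662, 0.07315662, 0.38604281]), 'attitude': array([-0.25581028,  0.00151196, -0.00055366])}
```

Run:
```python
import cv2
for n in("scene","wrist"):
    im=cv2.imread(f'pics/{n}0.png'); cv2.imwrite(f'pics/{n}0b.png',cv2.resize(im,(800,600),interpolation=cv2.INTER_CUBIC))
```

```text
(no output)
```

View pics/scene0b.png

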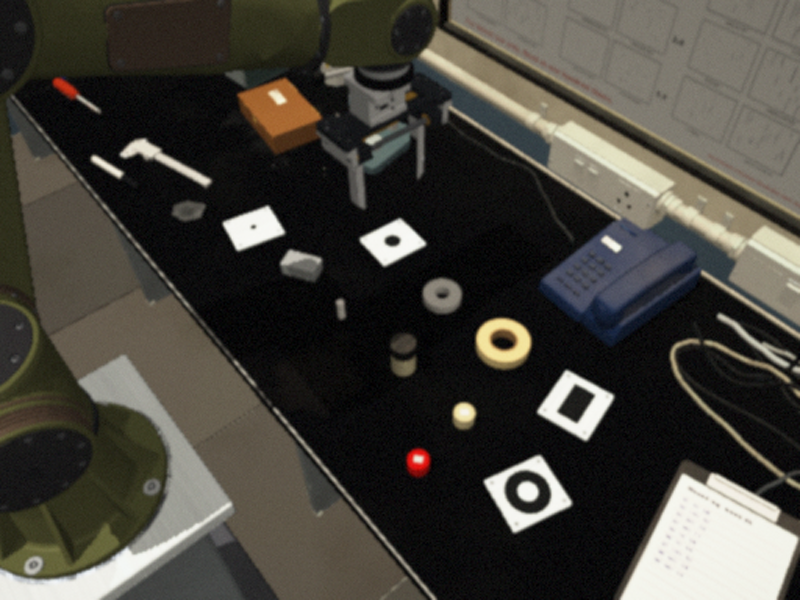

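View pics/wrist0b.png

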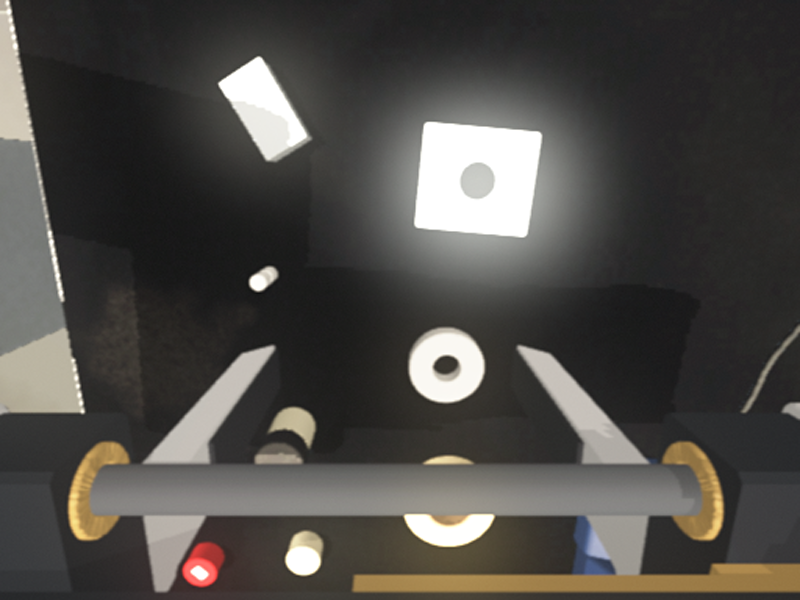

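Scene (800-px view): pin plate (254,227), puck plate (392,241), block plate (577,404), ring plate (528,491). Candidates: the block is (302,264), with the grey hex thing at (188,210) a look-alike. The pin is (340,301), with the white stick at (108,167) not it. The ring is (442,292), with the beige tape at (503,342) not it. The puck is cream (465,414); the red one at (418,462) is not meant, and the capped case is at (404,355). I'll check with a close crop and measure.

```bash
cat >> h.py <<'E'
from scipy.spatial.transform import Rotation as Rn
def ray(m,uv,z):
    K=m['camera_matrix']; d=np.linalg.inv(K)@np.array([uv[0],uv[1],1.]); d=np.array([d[0],-d[1],-d[2]])
    d=Rn.from_euler('xyz',m['attitude']).as_matrix()@d; p=np.array(m['position']); return p+d*(z-p[2])/d[2]
def proj(m,P):
    c=Rn.from_euler('xyz',m['attitude']).as_matrix().T@(np.array(P)-m['position']); v=m['camera_matrix']@np.array([c[0],-c[1],-c[2]]); return v[:2]/v[2]
E
python3 - <<'E'
from h import *
m=imaging.camera_model('scene'); im=cv2.imread('pics/scene0.png')
for n,p,z in [('pinplate',(254,227),.006),('puckplate',(392,241),.006),('blk',(302,260),.024),('pin',(340,301),.036),('ring',(442,292),.016),('tape',(503,338),.019),('case',(404,345),.06),('puck',(465,409),.022),('bplate',(577,404),.006),('rplate',(528,491),.006),('red',(418,456),.022)]:
    print(n,ray(m,np.array(p)*.64,z).round(3))
g=cv2.cvtColor(im,cv2.COLOR_BGR2GRAY)
_,b=cv2.threshold(g,150,255,0)
for c in cv2.findContours(b,cv2.RETR_EXTERNAL,2)[0]:
    a=cv2.contourArea(c)
    if 400<a<4000:
        P=np.array([ray(m,q[0],.006)[:2] for q in c]).astype(np.float32)
        (x,y),s,an=cv2.minAreaRect(P); 
        if max(s)<.12: print('plate',round(x,4),round(y,4),np.round(s,4),round(an,1))
cv2.imwrite('pics/c1.png',cv2.resize(im[140:310,140:365],(794,600),interpolation=cv2.INTER_CUBIC))
E
```

```text
pinplate [0.446 0.256 0.006]
puckplate [0.61  0.069 0.006]
blk [0.457 0.119 0.024]
pin [ 0.447 -0.003  0.036]
ring [ 0.591 -0.08   0.016]
tape [ 0.598 -0.21   0.019]
case [ 0.456 -0.146  0.06 ]
puck [ 0.468 -0.264  0.022]
bplate [ 0.602 -0.355  0.006]
rplate [ 0.453 -0.401  0.006]
red [ 0.37  -0.276  0.022]
plate 0.4505 -0.4013 [0.0786 0.0885] 75.3
plate 0.6012 -0.3533 [0.0898 0.0784] 13.9
plate 0.6038 -0.2052 [0.0808 0.0804] 49.5
plate 0.61 0.0688 [0.0789 0.0906] 85.5
plate 0.4448 0.2566 [0.081  0.0889] 78.4
```

View pics/c1.png

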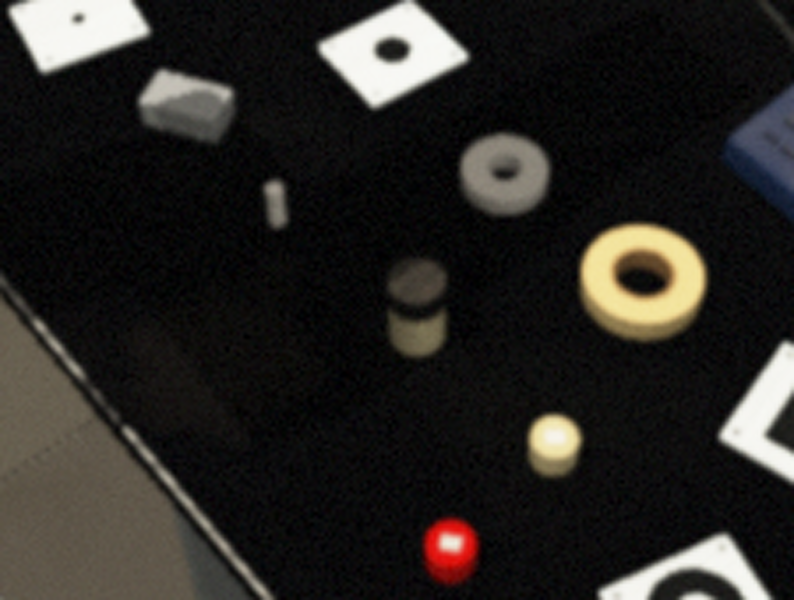

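Crop confirms: the block (187,105) has a top face with corners about (140,102), (165,70), (234,94), (215,120). Pin top is at (274,186), ring top (505,168), cream puck top (555,438), with the red one at (451,545). Tape is at (643,275), case cap top at (418,280). I'll cross-check against the wrist view.

Run:
```python
from h import *
s=imaging.camera_model('scene'); w=imaging.camera_model('wrist')
S=lambda p,z:ray(s,140+np.array(p)/3.529,z).round(4)
W=lambda p,z:ray(w,np.array(p)*.64,z).round(4)
for n,z,a,b in [('ring',.016,(505,168),(446,366)),('pin top',.036,(274,186),(258,284)),('puck',.022,(555,438),(303,562)),('puckplate',.006,(392,49),(478,180))]:
    print(n,S(a,z),W(b,z))
for n,f,c in [('S',S,[(140,102),(165,70),(234,94),(215,120)]),('W',W,[(220,82),(262,57),(310,135),(270,160)])]:
    P=np.array([f(q,.024)[:2] for q in c],np.float32); print(n,P.tolist(),P.mean(0),cv2.minAreaRect(P))
P=np.array([W(q,.006)[:2] for q in [(426,122),(541,132),(527,236),(415,228)]],np.float32);print(cv2.minAreaRect(P))
```

```text
ring [ 0.5903 -0.0819  0.016 ] [ 0.5926 -0.0771  0.016 ]
pin top [ 0.4465 -0.0029  0.036 ] [ 0.447  -0.0029  0.036 ]
puck [ 0.463  -0.2682  0.022 ] [ 0.4651 -0.2683  0.022 ]
puckplate [0.6111 0.07   0.006 ] [0.6144 0.0728 0.006 ]
S [[0.4253000020980835, 0.13410000503063202], [0.4575999975204468, 0.1492999941110611], [0.4823000133037567, 0.0957999974489212], [0.45669999718666077, 0.08370000123977661]] [0.455475 0.115725] ((0.4540052115917206, 0.11502009630203247), (0.03569775074720383, 0.05897288769483566), 25.201112747192383)
W [[0.42739999294281006, 0.13950000703334808], [0.45809999108314514, 0.15539999306201935], [0.48899999260902405, 0.10429999977350235], [0.45899999141693115, 0.08699999749660492]] [0.45837498 0.12154999] ((0.45820003747940063, 0.1219000369310379), (0.03462469205260277, 0.06192521005868912), 31.043930053710938)
((0.61348557472229, 0.07236553728580475), (0.07933403551578522, 0.08952908217906952), 85.90070343017578)
```

```bash
python3 -m handwheel '[[[0.04,0.05,0,0],[0,0.035,0,0],[0,0,0,0],[0,0,0,0]]]' 0.094 30
```

```text
time_s: 0.55
ee_pos: [0.5816, -0.0756, 0.2226]
eef_rot: [-3.141, 0.004, 0.002]
force: [-0.0, 1.0, 0.5]
grip_width: 0.0937
```

```bash
python3 -m handwheel '[[[0.01,0.0045,0.03,0],[0,0,0.05,0],[0,0,0.04,0],[0,0,0.03,0],[0,0,0.02,0],[0,0,0,0],[0,0,0,0]]]'
```

```text
time_s: 1.25
ee_pos: [0.5914, -0.074, 0.0489]
eef_rot: [-3.141, 0.001, 0.006]
force: [0.4, -0.1, 0.7]
grip_width: 0.0936
```

```bash
python3 -m handwheel '[[[0,0.006,0.012,0],[0,0,0.008,0],[0,0,0.004,0],[0,0,0,0],[0,0,0,0]]]'
python3 - <<'E'
from h import *
im,m=shot('wrist'); cv2.imwrite('pics/w1.png',cv2.resize(im[:,:,::-1],(800,600)))
E
```

```text
time_s: 1.75
ee_pos: [0.5932, -0.0803, 0.0267]
eef_rot: [3.141, -0.005, 0.007]
force: [-0.1, 0.1, 0.4]
grip_width: 0.0939
```

View pics/w1.png

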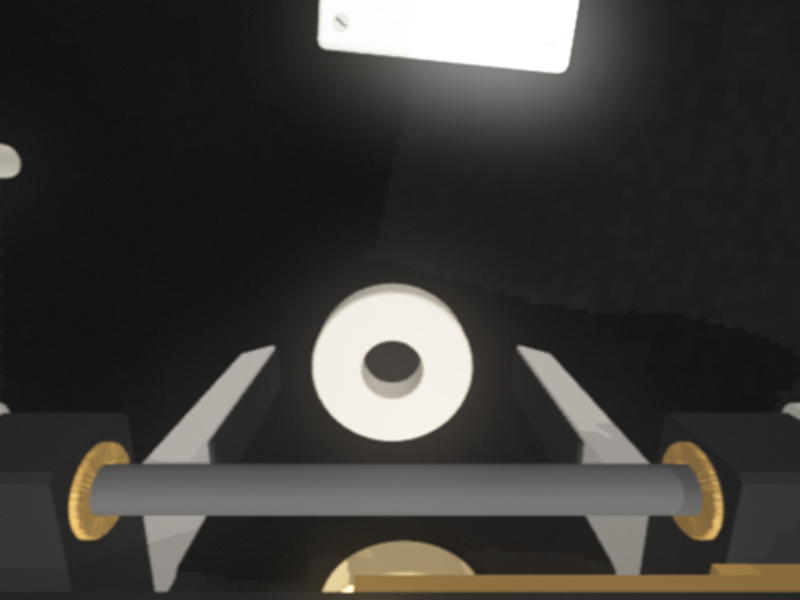

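The ring top's centre is at (392,366), between the fingertips at (260,350) and (533,350). Next I'll lower 4 mm and close.

```bash
python3 - <<'E'
from h import *
m=imaging.camera_model('wrist'); o=ctrl.get_obs(); print(ray(m,np.array([392,366])*.64,.016), o['ee_pos'], m['position'])
print([ray(m,np.array(p)*.64,.008) for p in[(260,350),(533,350)]])
E
python3 -m handwheel '[[[-0.001,0,0.004,0],[0,0,0,0],[0,0,0,0],[0,0,0,0],[0,0,0,0],[0,0,0,0],[0,0,0,0],[0,0,0,0]]]' 0.0 40
```

```text
[ 0.59274985 -0.07731972  0.016     ] [ 0.59318804 -0.08029427  0.02672804] [ 0.59280758 -0.00710065  0.18879368]
[array([ 0.53954301, -0.07389962,  0.008     ]), array([ 0.64966838, -0.07340976,  0.008     ])]
time_s: 2.6
ee_pos: [0.5923, -0.0803, 0.023]
eef_rot: [3.141, -0.006, 0.007]
force: [-0.1, 0.2, 0.1]
grip_width: 0.0592
```

```bash
python3 -m handwheel '[[[0,0,0,0],[0,0,0,0]]]'
python3 - <<'E'
from h import *
im,m=shot('wrist'); cv2.imwrite('pics/w2.png',cv2.resize(im[150:330,120:390,::-1],(720,480)))
E
```

```text
time_s: 2.8
ee_pos: [0.5923, -0.0803, 0.0231]
eef_rot: [3.141, -0.006, 0.007]
force: [-0.4, -0.0, 0.8]
grip_width: 0.0596
```

View pics/w2.png

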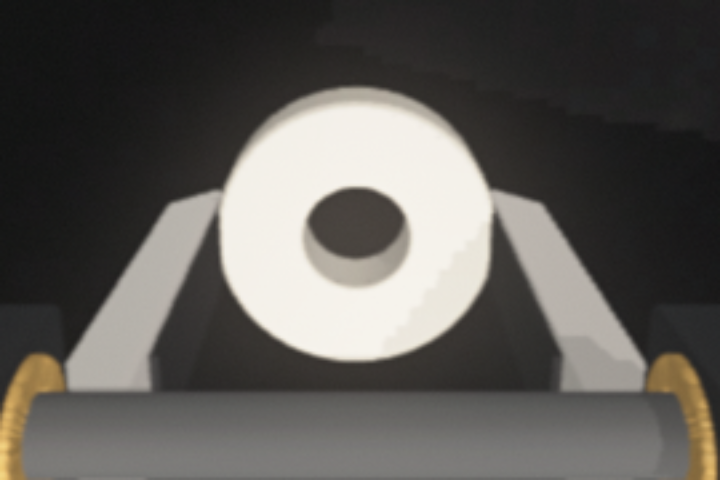

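```bash
python3 -m handwheel '[[[0,0,-0.015,0],[0,0,-0.03,0],[0,0,-0.04,0],[0,0,-0.04,0],[-0.01,0.02,0,0],[-0.02,0.04,0,0],[-0.02,0.045,0,0],[-0.02,0.045,0,0],[-0.02,0.045,0,0],[-0.02,0.045,0,0]]]' - 50; python3 -m handwheel '[[[-0.015,0.04,0,0],[-0.01,0.03,0,0],[0,0,0,0],[0,0,0,0]]]'
python3 - <<'E'
from h import *
im,m=shot('wrist'); cv2.imwrite('pics/w3.png',cv2.resize(im[:,:,::-1],(800,600))); np.save('pics/w3.npy',m)
E
```

```text
time_s: 3.85
ee_pos: [0.4818, -0.3222, 0.1618]
eef_rot: [3.139, -0.009, 0.016]
force: [1.3, 0.2, -3.3]
grip_width: 0.0595
time_s: 4.25
ee_pos: [0.4527, -0.4003, 0.1654]
eef_rot: [3.137, -0.01, 0.009]
force: [0.8, 0.0, -2.8]
grip_width: 0.0591
```

View pics/w3.png

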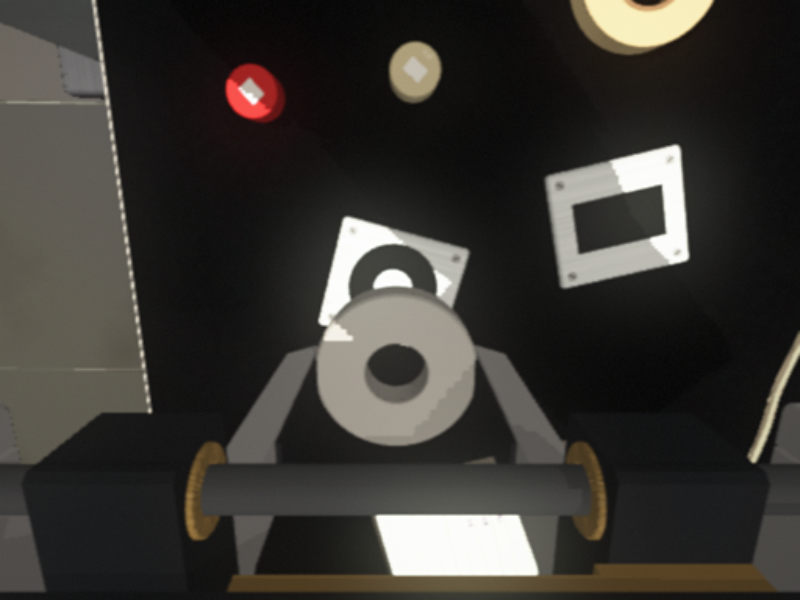

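Wrist view: ring plate corners (345,217), (468,249), (319,323) with the inlay middle near (393,284). Block plate corners are (546,176), (680,146), (689,260), (564,288), its rectangle (573,206), (662,185), (666,234), (579,254). Cream puck top is at (416,70), held ring top at (397,365).

Run:
```python
from h import *
m=np.load('pics/w3.npy',allow_pickle=True).item(); o=ctrl.get_obs(); s=imaging.camera_model('scene')
W=lambda p,z:ray(m,np.array(p)*.64,z)[:2]
a,b,c=[W(p,.006) for p in[(345,217),(468,249),(319,323)]]
print('ringplate',(b+c)/2,np.linalg.norm(a-b),np.linalg.norm(a-c))
print('inlay dia', W((348,285),.006),W((437,285),.006),'top',W((393,244),.006))
for q in ([(546,176),(680,146),(689,260),(564,288)],[(573,206),(662,185),(666,234),(579,254)]):
    P=np.array([W(p,.006) for p in q],np.float32); print('blockplate',P.mean(0),cv2.minAreaRect(P))
print('puck',W((416,70),.022),'red',W((250,90),.022))
z=o['ee_pos'][2]; print('held ring',W((397,365),z-.007),o['ee_pos'])
```

```text
ringplate [ 0.45296471 -0.39962453] 0.08564852525874127 0.07653659645243148
inlay dia [ 0.42248215 -0.3986153 ] [ 0.48405433 -0.39821969] top [ 0.45337251 -0.37001575]
blockplate [ 0.60518694 -0.35232836] ((0.6049436926841736, -0.3521285057067871), (0.08784382045269012, 0.07750949263572693), 13.531000137329102)
blockplate [ 0.60545266 -0.35285708] ((0.6054092049598694, -0.35285431146621704), (0.059455834329128265, 0.0330096036195755), 13.686785697937012)
puck [ 0.46601951 -0.26536849] red [ 0.36798007 -0.2772405 ]
held ring [ 0.45424208 -0.39540935] [ 0.45289581 -0.40014338  0.16549415]
```

```bash
python3 -m handwheel '[[[-0.001,0.004,0.03,0],[0,0,0.04,0],[0,0,0.03,0],[0,0,0.015,0],[0,0,0.005,0],[0,0,0,0],[0,0,0,0]]]'
```

```text
time_s: 5.0
ee_pos: [0.4583, -0.4006, 0.0477]
eef_rot: [3.133, -0.016, 0.017]
force: [0.2, -0.5, -2.6]
grip_width: 0.0596
```

```bash
python3 -m handwheel '[[[-0.006,0.003,0.008,0],[0,0,0.005,0],[-0.001,0,0.003,0],[0,0,0,0],[0,0,0,0]]]'
```

```text
time_s: 5.5
ee_pos: [0.4519, -0.4053, 0.0334]
eef_rot: [3.129, -0.019, 0.017]
force: [-0.9, -0.1, -2.6]
grip_width: 0.0592
```

```bash
python3 -m handwheel '[[[0,-0.001,0.003,0],[0,0,0,0],[0,0,0.0007,0],[0,0,0,0]]]'
python3 - <<'E'
from h import *
im,m=shot('wrist'); cv2.imwrite('pics/w4.png',cv2.resize(im[:,:,::-1],(800,600))); np.save('pics/w4.npy',m)
E
```

```text
time_s: 5.9
ee_pos: [0.4521, -0.4043, 0.0297]
eef_rot: [3.129, -0.019, 0.017]
force: [0.3, 0.1, -3.0]
grip_width: 0.0596
```

View pics/w4.png

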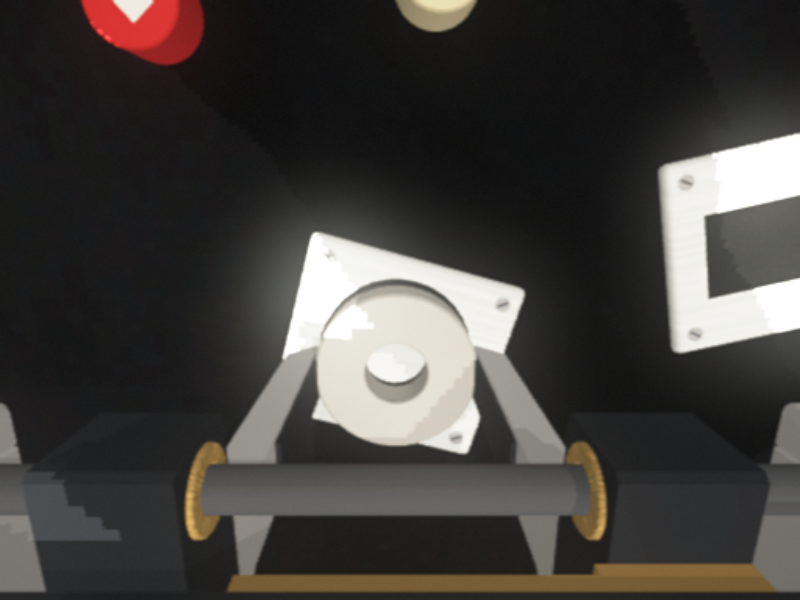

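The ring is centred on its inlay (bare middle seen in the hole at (396,363)). Release and lift toward the puck.

```bash
python3 -m handwheel '[[[0,0,0,0],[0,0,0,0],[0,0,0,0],[0,0,0,0],[0,0,0,0],[0,0,-0.02,0],[0,0,-0.04,0],[0,0,-0.04,0],[0.01,-0.04,0,0],[0,-0.04,0,0]]]' 0.094; python3 -m handwheel '[[[0.004,-0.035,0,0],[0,-0.02,0,0],[0,0,0,0],[0,0,0,0]]]'
```

```text
time_s: 6.95
ee_pos: [0.4588, -0.3245, 0.1334]
eef_rot: [3.127, -0.021, 0.013]
force: [0.3, 0.1, -0.6]
grip_width: 0.0942
time_s: 7.35
ee_pos: [0.4626, -0.2645, 0.1343]
eef_rot: [3.126, -0.024, 0.016]
force: [-0.2, -0.1, 0.8]
grip_width: 0.094
```

```bash
python3 -m handwheel '[[[0.002,0.003,0.03,0],[0,0,0.03,0],[0,0,0.02,0],[0,0,0.01,0],[0,0,0,0],[0,0,0,0]]]'
python3 - <<'E'
from h import *
im,m=shot('wrist'); cv2.imwrite('pics/w5.png',cv2.resize(im[120:,100:400,::-1],(600,528))); print(ctrl.get_obs()['ee_pos']);np.save('pics/w5.npy',m)
E
```

```text
time_s: 7.95
ee_pos: [0.4677, -0.2751, 0.0428]
eef_rot: [3.123, -0.027, 0.012]
force: [0.3, -0.5, -0.4]
grip_width: 0.0941
[ 0.46771037 -0.27512218  0.04297298]
```

View pics/w5.png

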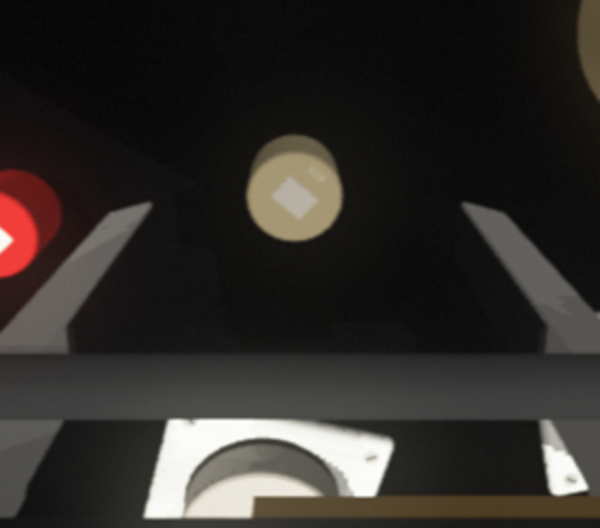

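Cream puck top is at crop (295,197), fingertips at (150,205) and (463,205), red one well outside left.

Run:
```python
from h import *
m=np.load('pics/w5.npy',allow_pickle=True).item()
print(ray(m,(247.5,218.5),.022), [ray(m,(100+x/2,222.5),.024) for x in (150,463)])
```

```text
[ 0.46548145 -0.26590135  0.022     ] [array([ 0.42018676, -0.26788831,  0.024     ]), array([ 0.51870762, -0.26777769,  0.024     ])]
```

```bash
python3 -m handwheel '[[[-0.003,-0.009,0.008,0],[0,-0.001,0.007,0],[0,0,0.002,0],[0,0,0,0]]]'; python3 -m handwheel '[[[0,0,0,0],[0,0,0,0],[0,0,0,0],[0,0,0,0],[0,0,0,0],[0,0,0,0],[0,0,0,0],[0,0,0,0]]]' 0 15
```

```text
time_s: 8.4
ee_pos: [0.4656, -0.265, 0.0264]
eef_rot: [3.121, -0.03, 0.012]
force: [-0.5, 0.9, 0.0]
grip_width: 0.0941
time_s: 9.2
ee_pos: [0.4661, -0.2654, 0.0271]
eef_rot: [3.121, -0.031, 0.012]
force: [-1.1, -1.3, -0.6]
grip_width: 0.0333
```

```bash
python3 -m handwheel '[[[0,0,0,0],[0,0,0,0],[0,0,0,0],[0,0,-0.02,0],[0,0,-0.04,0],[0,0,-0.04,0],[0,0,-0.03,0],[0.01,-0.03,0,0],[0.02,-0.045,0,0],[0.02,-0.045,0,0]]]'; python3 -m handwheel '[[[0.02,-0.045,0,0],[0.02,-0.045,0,0],[0.02,-0.04,0,0],[0.01,-0.02,0,0],[0,0,0,0],[0,0,0,0]]]'
```

```text
time_s: 10.2
ee_pos: [0.5101, -0.1427, 0.1614]
eef_rot: [3.121, -0.031, 0.004]
force: [0.7, 0.5, 0.4]
grip_width: 0.0295
time_s: 10.8
ee_pos: [0.5816, 0.018, 0.1604]
eef_rot: [3.121, -0.031, 0.01]
force: [-0.2, 0.6, -0.1]
grip_width: 0.0291
```

```bash
cat >> h.py <<'E'
def dark(im,m,z=.006):
    "holes (inlays) in bright plates -> world centre, size, plate rect"
    g=cv2.cvtColor(im,cv2.COLOR_RGB2GRAY); out=[]
    for T in (110,140,170):
        cs,h=cv2.findContours((g>T).astype(np.uint8),cv2.RETR_CCOMP,cv2.CHAIN_APPROX_NONE)
        for i,c in enumerate(cs):
            if cv2.contourArea(c)<30: continue
            P=np.array([ray(m,q[0],z)[:2] for q in c],np.float32); r=cv2.minAreaRect(P)
            if max(r[1])<.13: print(T,'hole' if h[0][i][3]>=0 else 'blob',np.round(r[0],4),np.round(r[1],4),round(r[2],1),'px',c.mean((0,1)).round())
E
python3 - <<'E'
from h import *
im,m=shot('wrist','w6.png'); print(ctrl.get_obs()['ee_pos']); dark(im,m)
E
```

```text
[0.5814636  0.01766689 0.16039253]
110 blob [ 0.3281 -0.1908] [0.0902 0.1118] 89.1 px [ 31. 338.]
110 blob [ 0.8574 -0.1602] [0.0192 0.112 ] 89.1 px [467. 321.]
110 blob [ 0.8883 -0.1001] [0.0208 0.0546] 13.9 px [504. 279.]
110 blob [ 0.3078 -0.0939] [0.0495 0.0132] 78.0 px [  4. 279.]
110 blob [ 0.8675 -0.0889] [0.073  0.0059] 69.2 px [488. 270.]
110 hole [ 0.8253 -0.2332] [0.0152 0.0134] 40.5 px [433. 369.]
110 hole [ 0.5982 -0.2158] [0.0266 0.0262] 50.5 px [260. 361.]
110 hole [ 0.6389 -0.1935] [0.024  0.0699] 27.6 px [291. 345.]
110 hole [ 0.5556 -0.1958] [0.067  0.0459] 79.5 px [223. 346.]
110 blob [ 0.588  -0.0454] [0.0704 0.0567] 89.9 px [253. 237.]
110 blob [ 0.4394 -0.006 ] [0.0317 0.0139] 40.2 px [115. 205.]
110 blob [0.4513 0.1228] [0.042  0.0685] 29.7 px [112.  75.]
140 blob [ 0.8426 -0.2291] [0.039  0.0883] 79.5 px [444. 366.]
140 blob [ 0.5297 -0.1954] [0.0563 0.0134] 87.8 px [204. 347.]
140 blob [ 0.2935 -0.1943] [0.0626 0.0311] 87.4 px [ 13. 354.]
140 blob [ 0.6072 -0.201 ] [0.0676 0.1034] 88.7 px [274. 354.]
140 hole [ 0.5981 -0.2161] [0.0241 0.0358] 82.8 px [259. 36
[... 491 characters left out ...]
 px [115. 205.]
140 blob [0.6168 0.0669] [0.0945 0.1063] 81.5 px [280. 131.]
140 blob [0.4495 0.1223] [0.0373 0.0674] 29.6 px [110.  76.]
170 blob [ 0.5999 -0.1975] [0.0581 0.0862] 88.7 px [260. 352.]
170 blob [ 0.6733 -0.1737] [0.0342 0.0041] 88.6 px [321. 332.]
170 blob [ 0.5065 -0.1596] [0.0561 0.0056] 88.6 px [185. 324.]
170 blob [ 0.6389 -0.0608] [0.0236 0.0769] 15.8 px [296. 250.]
170 blob [ 0.5351 -0.0702] [0.0954 0.024 ] 76.6 px [209. 258.]
170 blob [ 0.5903 -0.0479] [0.065  0.0572] 55.2 px [254. 237.]
170 blob [ 0.4394 -0.0059] [0.0301 0.0126] 40.2 px [115. 205.]
170 blob [0.613  0.0724] [0.0798 0.0906] 85.2 px [278. 129.]
170 blob [0.4488 0.1233] [0.0366 0.0647] 29.6 px [109.  74.]
```

```bash
python3 -m handwheel '[[[0.016,-0.03,0.01,0],[0.012,-0.025,0.03,0],[0,0,0.03,0],[0,0,0.025,0],[0,0,0.01,0],[0,0,0,0],[0,0,0,0]]]'
```

```text
time_s: 11.55
ee_pos: [0.6136, 0.0637, 0.0549]
eef_rot: [3.121, -0.035, -0.001]
force: [-0.2, 0.6, -1.1]
grip_width: 0.0297
```

```bash
python3 -m handwheel '[[[-0.001,-0.006,0.009,0],[0,-0.003,0.006,0],[0,-0.0005,0.003,0],[0,0,0,0]]]'
python3 - <<'E'
from h import *
im,m=shot('wrist'); cv2.imwrite('pics/w7.png',cv2.resize(im[120:,100:400,::-1],(600,528))); print(ctrl.get_obs()['ee_pos']);np.save('pics/w7.npy',m)
E
```

```text
time_s: 11.95
ee_pos: [0.6145, 0.0731, 0.0386]
eef_rot: [3.121, -0.04, -0.002]
force: [0.2, -0.2, 0.3]
grip_width: 0.0296
[0.61462246 0.07304489 0.03888028]
```

View pics/w7.png

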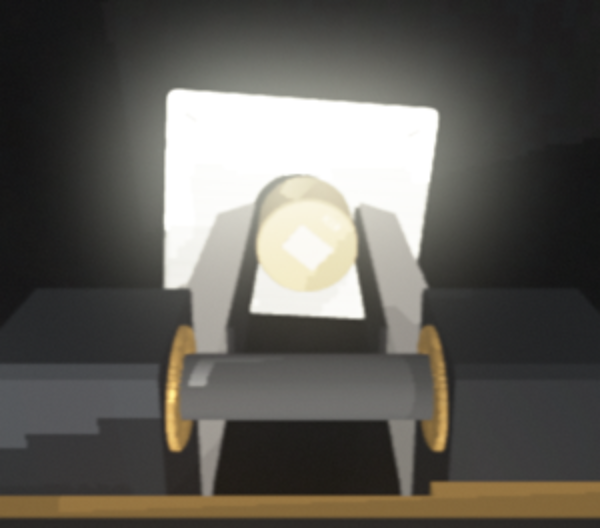

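Run:
```python
from h import *
m=np.load('pics/w7.npy',allow_pickle=True).item()
R=lambda p,z:ray(m,(100+p[0]/2,120+p[1]/2),z)[:2]
a,b=R((169,90),.006),R((438,108),.006); d=b-a; n=np.array([d[1],-d[0]])/np.linalg.norm(d)
print(a,b,np.linalg.norm(d),'centre',(a+b)/2+n*.044,(a+b)/2+n*.039,'front',R((307,317),.006),'puck',R((307,245),.034),'plate edges at row 280',R((164,285),.006),R((420,255),.006))
```

```text
[0.57316657 0.11482896] [0.65995484 0.10801866] 0.08705506632700862 centre [0.61311859 0.06755866] [0.61350974 0.07254333] front [0.61695184 0.03215492] puck [0.61588007 0.0731678 ] plate edges at row 280 [0.56706115 0.04608039] [0.65659199 0.05557106]
```

```bash
python3 -m handwheel '[[[-0.003,0.001,0.003,0],[0,0,0.0015,0],[0,0,0,0],[0,0,0,0]]]'
```

```text
time_s: 12.4
ee_pos: [0.6117, 0.0718, 0.0344]
eef_rot: [3.121, -0.041, -0.002]
force: [-0.1, -0.9, -0.5]
grip_width: 0.0295
```

```bash
python3 -m handwheel '[[[0,0,0.001,0],[0,0,0,0],[0,0,0,0]]]' 0.05; python3 -m handwheel '[[[0,0,0,0],[0,0,-0.02,0],[0,0,-0.04,0],[0,0,-0.04,0],[-0.03,0.015,0,0],[-0.045,0.02,0,0],[-0.045,0.02,0,0],[-0.035,0.015,0,0],[0,0,0,0],[0,0,0,0]]]' 0.07
```

```text
time_s: 12.7
ee_pos: [0.612, 0.0717, 0.0336]
eef_rot: [3.121, -0.042, -0.002]
force: [0.2, -0.0, -0.5]
grip_width: 0.0486
time_s: 13.7
ee_pos: [0.4472, 0.0024, 0.1324]
eef_rot: [3.121, -0.044, -0.002]
force: [1.0, 0.2, 0.6]
grip_width: 0.0699
```

```bash
python3 -m handwheel '[[[0,0.004,0.03,0],[0,0.001,0.03,0],[0,0,0.008,0],[0,0,0,0],[0,0,0,0]]]'
python3 - <<'E'
from h import *
im,m=shot('wrist'); cv2.imwrite('pics/w8.png',cv2.resize(im[120:,100:400,::-1],(600,528))); print(ctrl.get_obs()['ee_pos']);np.save('pics/w8.npy',m)
E
```

```text
time_s: 14.2
ee_pos: [0.4552, -0.0031, 0.0649]
eef_rot: [3.12, -0.05, -0.0]
force: [0.8, -0.4, 0.3]
grip_width: 0.0702
[ 0.4553227  -0.00312293  0.0651384 ]
```

View pics/w8.png

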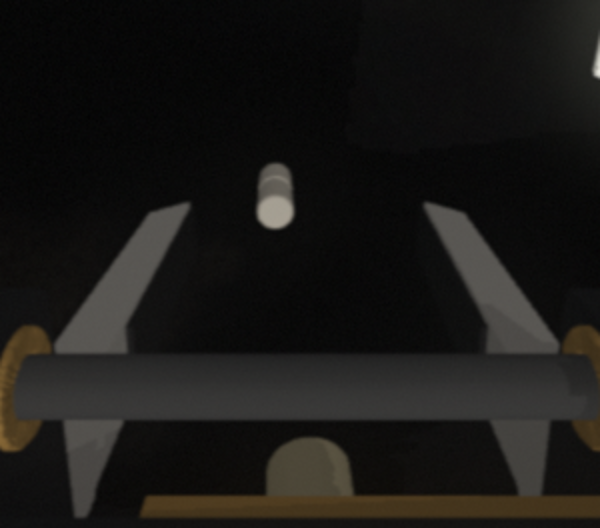

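Run:
```python
from h import *
m=np.load('pics/w8.npy',allow_pickle=True).item()
R=lambda p,z:ray(m,(100+p[0]/2,120+p[1]/2),z)
print(R((275,212),.036),R((190,204),.046),R((424,204),.046))
```

```text
[ 0.44723649 -0.00208151  0.036     ] [0.42088984 0.00511498 0.046     ] [0.49462339 0.00366973 0.046     ]
```

```bash
python3 -m handwheel '[[[-0.011,-0.001,0,0],[-0.002,-0.0005,0.012,0],[-0.001,-0.0005,0.012,0],[0,0,0.008,0],[0,0,0,0],[0,0,0,0]]]'
```

```text
time_s: 14.85
ee_pos: [0.4427, -0.0013, 0.0342]
eef_rot: [3.12, -0.055, 0.001]
force: [0.9, -0.2, 0.8]
grip_width: 0.0697
```

```bash
python3 -m handwheel '[[[0.003,0,0.005,0],[0,0,0,0],[0,0,0,0],[0,0,0,0],[0,0,0,0],[0,0,0,0]]]' 0.02; python3 -m handwheel '[[[0,0,0,0],[0,0,0,0],[0,0,0,0],[0,0,0,0]]]' 0 15
```

```text
time_s: 15.45
ee_pos: [0.4469, -0.0015, 0.0298]
eef_rot: [3.12, -0.057, 0.0]
force: [0.4, -0.3, -0.4]
grip_width: 0.0256
time_s: 15.85
ee_pos: [0.4469, -0.0015, 0.0299]
eef_rot: [3.12, -0.057, 0.0]
force: [0.1, 0.0, -1.2]
grip_width: 0.0112
```

```bash
python3 -m handwheel '[[[0,0,0,0],[0,0,-0.02,0],[0,0,-0.04,0],[0,0,-0.04,0],[0,0,-0.02,0],[0,-0.03,0,0],[0,-0.045,0,0],[0,-0.045,0,0],[0,-0.045,0,0],[0,-0.03,0,0]]]'; python3 -m handwheel '[[[0,0,0,0],[0,0,0,0]]]'
python3 - <<'E'
from h import *
im,m=shot('wrist'); cv2.imwrite('pics/w9.png',cv2.resize(im[:300,:,::-1],(800,469))); print(ctrl.get_obs()['ee_pos']);np.save('pics/w9.npy',m)
E
```

```text
time_s: 16.85
ee_pos: [0.4401, 0.2002, 0.1515]
eef_rot: [3.121, -0.059, -0.007]
force: [0.1, -0.2, -0.2]
grip_width: 0.0115
time_s: 17.05
ee_pos: [0.4394, 0.2032, 0.1511]
eef_rot: [3.121, -0.058, -0.002]
force: [-0.3, -0.2, -0.2]
grip_width: 0.0114
[0.43953821 0.20292602 0.15115839]
```

View pics/w9.png

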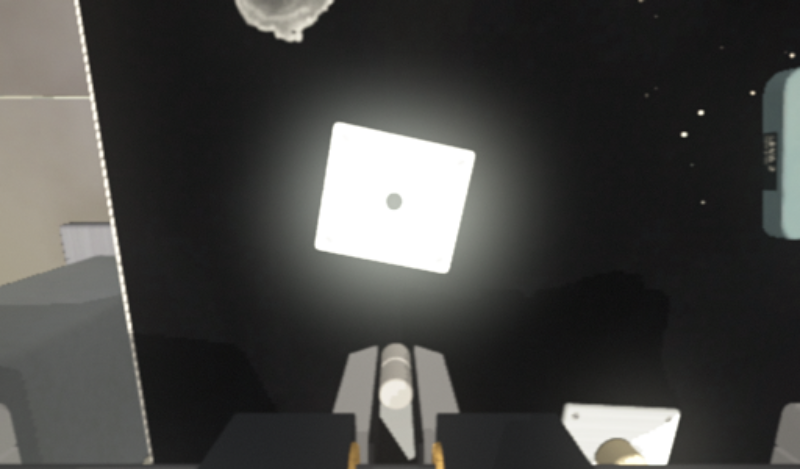

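Pin plate spot at (394,201); the held pin's top is at (397,392), upright between the pads.

```bash
python3 - <<'E'
from h import *
m=np.load('pics/w9.npy',allow_pickle=True).item()
f=lambda p,z:ray(m,np.array(p)*.64,z)
print(f((394,201),.006), f((397,392),.157)); P=np.array([f(p,.006)[:2] for p in[(334,122),(475,152),(448,273),(315,248)]],np.float32);print(P.mean(0),cv2.minAreaRect(P))
E
python3 -m handwheel '[[[0.004,-0.03,0.01,0],[0.002,-0.022,0.03,0],[0,-0.003,0.03,0],[0,0,0.015,0],[0,0,0,0],[0,0,0,0]]]'
```

```text
[0.4481142  0.26026948 0.006     ] [0.44063835 0.20310672 0.157     ]
[0.44792575 0.26025608] ((0.44798770546913147, 0.26014137268066406), (0.07762809097766876, 0.08834724873304367), 78.71318817138672)
time_s: 17.7
ee_pos: [0.4536, 0.2521, 0.0644]
eef_rot: [3.122, -0.061, -0.011]
force: [0.7, 0.3, 0.0]
grip_width: 0.0116
```

```bash
python3 -m handwheel '[[[-0.008,-0.008,0.01,0],[-0.001,-0.001,0.008,0],[0,0,0.005,0],[0,0,0,0]]]'; python3 -m handwheel '[[[0,0,0,0]]]'
```

```text
time_s: 18.1
ee_pos: [0.4465, 0.2609, 0.0414]
eef_rot: [3.124, -0.064, -0.013]
force: [0.8, 0.1, -0.2]
grip_width: 0.0114
time_s: 18.2
ee_pos: [0.4466, 0.261, 0.0415]
eef_rot: [3.124, -0.064, -0.013]
force: [-0.2, 0.0, 0.3]
grip_width: 0.0115
```

```bash
python3 -m handwheel '[[[0,0,0.004,0],[0,0,0.0015,0],[0,0,0,0],[0,0,0,0]]]'
python3 - <<'E'
from h import *
im,m=shot('wrist'); cv2.imwrite('pics/w10.png',cv2.resize(im[150:300,180:330,::-1],(600,600))); print(ctrl.get_obs()['ee_pos']);np.save('pics/w10.npy',m)
E
```

```text
time_s: 18.6
ee_pos: [0.4474, 0.2609, 0.0361]
eef_rot: [3.124, -0.065, -0.013]
force: [-0.8, 0.1, 0.4]
grip_width: 0.0114
[0.4473813  0.26090593 0.0360719 ]
```

View pics/w10.png

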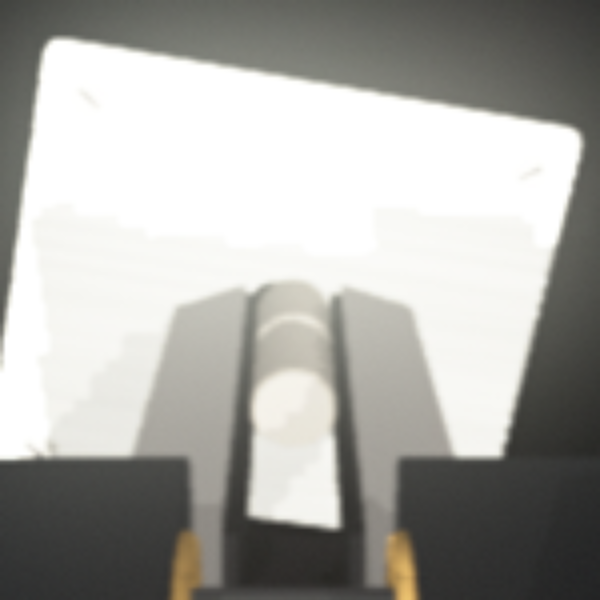

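Pin covers its spot on the plate. Releasing.

```bash
python3 -m handwheel '[[[0,0,0,0],[0,0,0,0],[0,0,0,0],[0,0,0,0],[0,0,0,0]]]' 0.06; python3 -m handwheel '[[[0,0,-0.02,0],[0,0,-0.04,0],[0,0,-0.04,0],[0,0,-0.02,0],[0,0.03,0,0],[0,0.04,0,0.13],[0,0.04,0,0.13],[0,0,0,0],[0,0,0,0]]]'
python3 - <<'E'
from h import *
im,m=shot('wrist'); im2,m2=shot('scene'); print(ctrl.get_obs()['ee_pos'],m['attitude']);np.save('pics/w11.npy',m)
a=cv2.resize(im[:300,:,::-1],(512,300)); b=cv2.resize(im2[110:210,130:300,::-1],(510,300),interpolation=cv2.INTER_CUBIC)
o=np.zeros((600,512,3),np.uint8); o[:300]=a; o[300:,:510]=b; cv2.imwrite('pics/w11.png',o)
E
```

```text
time_s: 19.15
ee_pos: [0.4476, 0.261, 0.0364]
eef_rot: [3.124, -0.066, -0.013]
force: [-0.6, -0.1, -0.4]
grip_width: 0.0481
time_s: 20.05
ee_pos: [0.4321, 0.1504, 0.1632]
eef_rot: [-3.14, -0.069, -0.281]
force: [0.3, -0.3, -0.7]
grip_width: 0.0598
[0.43204663 0.15112396 0.16296763] [-0.25489523 -0.06872305 -0.2819715 ]
```

View pics/w11.png

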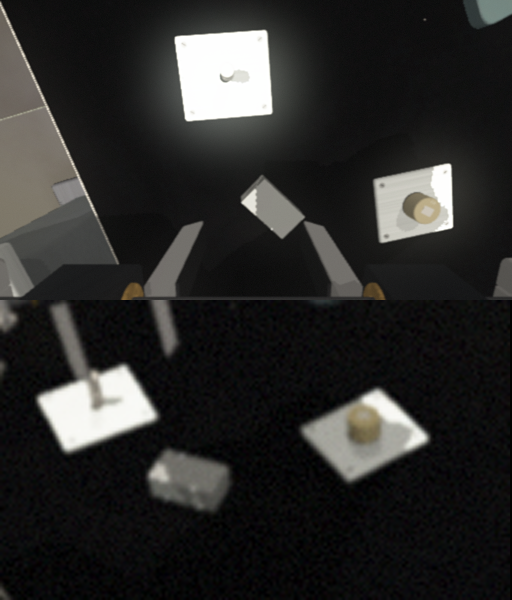

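Pin upright on its plate (228,77), puck on its inlay (425,208); the block is at (273,208). Turning over to the block.

```bash
python3 -m handwheel '[[[0,0,0,-0.14],[0,0,0,-0.14],[0,0,0,-0.14],[0,0,0,-0.14],[0,0,0,-0.14],[0,0,0,-0.12],[0.002,0.02,0,0],[0.003,0.019,0,0],[0,0,0,0],[0,0,0,0]]]' 0.08
python3 - <<'E'
from h import *
o=ctrl.get_obs(); print(o['ee_pos'],o['eef_rot'],o['qpos'])
im,m=shot('wrist','w12.png'); print(o['ee_pos']);np.save('pics/w12.npy',m)
m11=np.load('pics/w11.npy',allow_pickle=True).item()
P=np.array([ray(m11,p,.024)[:2] for p in[(264,180),(304,217),(283,238),(243,205)]],np.float32);print(P.mean(0),cv2.minAreaRect(P))
print('pin',ray(m11,(227,77),.036+.006),'puck',ray(m11,(427,210),.028))
E
```

```text
time_s: 21.15
ee_pos: [0.4583, 0.1307, 0.1632]
eef_rot: [3.092, -0.042, 0.6]
force: [0.0, 0.9, 0.6]
grip_width: 0.0798
[0.45832961 0.13069562 0.16317143] [ 3.09168424 -0.04222009  0.60012568] [ 0.21706442  0.1709886   1.8329369  -0.03460533  1.08011111 -0.36657761]
[0.45832961 0.13069562 0.16317143]
[0.45682183 0.119351  ] ((0.45623016357421875, 0.11962176114320755), (0.03370098024606705, 0.05903740972280502), 30.605911254882812)
pin [0.44862267 0.25541468 0.042     ] puck [0.61418138 0.07186511 0.028     ]
```

```bash
python3 -m handwheel '[[[-0.007,0.0085,0.01,0.066],[0,0,0.03,0],[0,0,0.03,0],[0,0,0.02,0],[0,0,0,0],[0,0,0,0]]]'
python3 - <<'E'
from h import *
o=ctrl.get_obs(); print(o['ee_pos'])
im,m=shot('wrist'); np.save('pics/w13.npy',m); cv2.imwrite('pics/w13.png',cv2.resize(im[120:,100:400,::-1],(600,528)))
E
```

```text
time_s: 21.8
ee_pos: [0.4615, 0.1227, 0.0718]
eef_rot: [3.095, -0.047, 0.538]
force: [-0.4, 0.6, 0.1]
grip_width: 0.0798
[0.46146178 0.12272411 0.07179567]
```

View pics/w13.png

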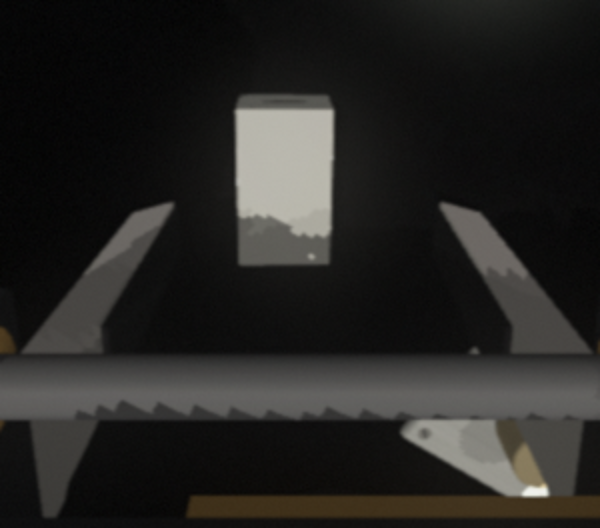

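Block's top face is (236,109)–(330,265), square to the jaws, whose tips are at (174,203) and (440,203).

Run:
```python
from h import *
m=np.load('pics/w13.npy',allow_pickle=True).item(); o=ctrl.get_obs()
f=lambda p,z:ray(m,(100+p[0]/2,120+p[1]/2),z)
P=np.array([f(p,.024)[:2] for p in[(236,109),(333,109),(330,265),(238,265)]],np.float32); c=P.mean(0); print(c,cv2.minAreaRect(P))
Rt=Rn.from_euler('xyz',o['eef_rot']).as_matrix()
zt=Rt[:,2]; tgt=np.array([*c,.026]); print('tool shift',Rt.T@(tgt-o['ee_pos']), zt, o['ee_pos'])
t=(f((174,203),.053)+f((440,203),.053))/2; print('tip mid in tool',Rt.T@(t-o['ee_pos']))
```

```text
[0.4571259  0.12041709] ((0.4573121666908264, 0.12058602273464203), (0.0346619077026844, 0.06059298291802406), 29.542850494384766)
tool shift [-0.0070871  -0.00244663  0.04556153] [ 0.06509629 -0.01610767 -0.99774897] [0.46148686 0.12267567 0.07191238]
tip mid in tool [ 0.00142144 -0.00798498  0.01864586]
```

```bash
python3 -m handwheel '[[[-0.007,-0.0025,0,0],[0,0,0.015,0],[0,0,0.012,0],[0,0,0.008,0],[0,0,0,0],[0,0,0,0]]]'
python3 - <<'E'
from h import *
o=ctrl.get_obs();Rt=Rn.from_euler('xyz',o['eef_rot']).as_matrix(); print(Rt.T@(np.array([.4571,.1204,.026])-o['ee_pos']))
E
```

```text
time_s: 22.45
ee_pos: [0.4569, 0.1215, 0.0394]
eef_rot: [3.092, -0.054, 0.539]
force: [0.2, 0.4, 0.1]
grip_width: 0.0798
[-0.00110092  0.00037287  0.0133486 ]
```

```bash
python3 -m handwheel '[[[-0.001,0,0.007,0],[0,0,0.005,0],[0,0,0,0],[0,0,0,0]]]'; python3 -m handwheel '[[[0,0,0,0],[0,0,0,0],[0,0,0,0],[0,0,0,0],[0,0,0,0],[0,0,0,0],[0,0,0,0],[0,0,0,0],[0,0,0,0]]]' 0 50
```

```text
time_s: 22.85
ee_pos: [0.4573, 0.1208, 0.027]
eef_rot: [3.092, -0.055, 0.539]
force: [-0.0, 0.1, 0.3]
grip_width: 0.08
time_s: 23.75
ee_pos: [0.4574, 0.1208, 0.0274]
eef_rot: [3.092, -0.055, 0.539]
force: [0.7, 0.9, -1.2]
grip_width: 0.0338
```

```bash
python3 -m handwheel '[[[0,0,-0.02,0],[0,0,-0.04,0],[0,0,-0.04,0],[0,0,-0.03,0],[0,0,0,0.144],[0,0,0,0.144],[0,0,0,0.144],[0,0,0,0.144],[0,0,0,0.144],[0,0,0,0.144]]]'; python3 -m handwheel '[[[0,0,0,0.144],[0,0,0,0.144],[0,0,0,0.144],[0,0,0,0.144],[0,0,0,0.144],[0,0,0,0.144],[0,0,0,0.144],[0,0,0,0],[0,0,0,0]]]';  python3 - <<'E'
from h import *
o=ctrl.get_obs();Rt=Rn.from_euler('xyz',o['eef_rot']).as_matrix(); print(o['qpos'],Rt.T@(np.array([.605,-.352,.16])-o['ee_pos']))
E
```

```text
time_s: 24.75
ee_pos: [0.4446, 0.1223, 0.1594]
eef_rot: [-3.134, -0.066, -0.357]
force: [1.2, -0.1, -3.5]
grip_width: 0.0337
time_s: 25.65
ee_pos: [0.4417, 0.1218, 0.1558]
eef_rot: [-3.089, -0.026, -1.406]
force: [0.2, 0.5, -3.0]
grip_width: 0.0337
[ 0.20466283  0.14334926  1.88420601 -0.03240442  1.06231533  1.625096  ] [ 0.49409507 -0.08280863  0.01315592]
```

```bash
python3 -m handwheel '[[[0.02,0,-0.005,-0.073],[0.04,-0.004,0,0],[0.045,-0.005,0,0],[0.045,-0.005,0,0],[0.045,-0.005,0,0],[0.045,-0.005,0,0],[0.045,-0.005,0,0],[0.045,-0.005,0,0],[0.045,-0.004,0,0],[0.04,-0.004,0,0]]]'; python3 -m handwheel '[[[0.035,-0.002,0,0],[0.02,0,0,0],[0,0,0,0],[0,0,0,0]]]';  python3 - <<'E'
from h import *
o=ctrl.get_obs();Rt=Rn.from_euler('xyz',o['eef_rot']).as_matrix(); print(o['qpos'],Rt.T@(np.array([.605,-.352,.10])-o['ee_pos']))
E
```

```text
time_s: 26.65
ee_pos: [0.5911, -0.2796, 0.1743]
eef_rot: [-3.094, -0.03, -1.279]
force: [0.9, 0.4, -2.4]
grip_width: 0.0337
time_s: 27.05
ee_pos: [0.6087, -0.3384, 0.1724]
eef_rot: [-3.098, -0.028, -1.268]
force: [-0.1, -0.1, -2.7]
grip_width: 0.0333
[-0.5654915   0.64376299  1.14514657  0.01587134  1.30255116  0.69788036] [0.00981524 0.0107998  0.07234233]
```

```bash
python3 -m handwheel '[[[0.01,0.01,0.02,0.065],[0,0,0.04,0],[0,0,0.03,0],[0,0,0.01,0],[0,0,0,0],[0,0,0,0]]]'
python3 - <<'E'
from h import *
o=ctrl.get_obs();print(o['eef_rot'],o['ee_pos'])
im,m=shot('wrist'); np.save('pics/w14.npy',m); cv2.imwrite('pics/w14.png',cv2.resize(im[:,:,::-1],(800,600)))
E
```

```text
time_s: 27.65
ee_pos: [0.6081, -0.3478, 0.0724]
eef_rot: [-3.094, -0.027, -1.321]
force: [-0.1, -0.1, -2.9]
grip_width: 0.0339
[-3.09412556 -0.02713238 -1.32118586] [ 0.60806195 -0.34776246  0.07241812]
```

View pics/w14.png

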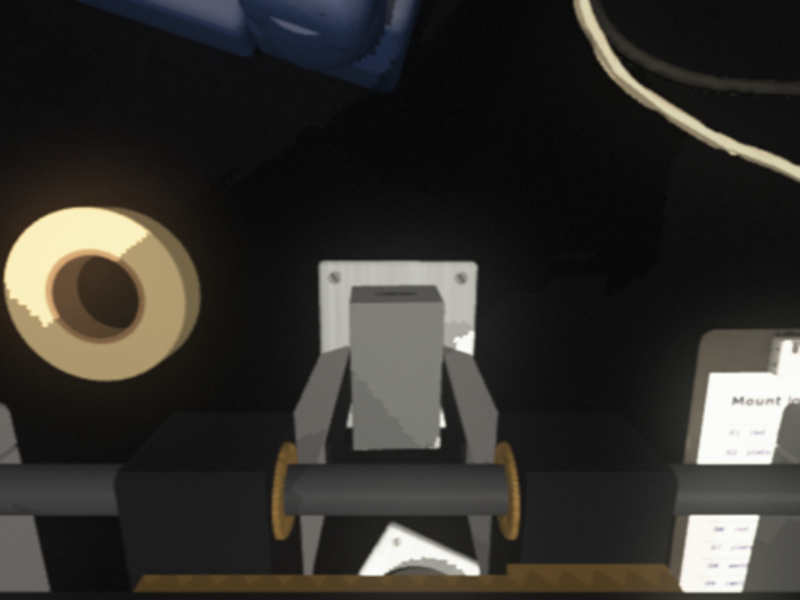

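The block is square to its plate (far corners (319,262), (477,262)); held top face is (351,300), (442,301), (438,449), (353,448).

Run:
```python
from h import *
m=np.load('pics/w14.npy',allow_pickle=True).item(); o=ctrl.get_obs(); Rt=Rn.from_euler('xyz',o['eef_rot']).as_matrix()
f=lambda p,z:ray(m,np.array(p)*.64,z)
a,b=f((319,262),.006),f((477,262),.006); d=(b-a)[:2]; print(a,b,np.linalg.norm(d)); n=np.array([d[1],-d[0]])/np.linalg.norm(d)
pc=(a+b)[:2]/2+n*.044; print('plate',pc,np.degrees(np.arctan2(-n[1],-n[0])))
P=np.array([f(p,.069)[:2] for p in[(351,300),(442,301),(438,449),(353,448)]],np.float32);print(cv2.minAreaRect(P),P.mean(0))
print('tool shift to (pc,.034)',Rt.T@(np.array([*pc,.034])-o['ee_pos']),'block off',Rt.T@(np.array([*P.mean(0),.07])-o['ee_pos']),Rt[:,2])
```

```text
[ 0.63670487 -0.30446355  0.006     ] [ 0.65553369 -0.37951673  0.006     ] 0.07737896856180576
plate [ 0.60344179 -0.35269677] 14.083314567007381
((0.6107819676399231, -0.3479997515678406), (0.059158358722925186, 0.033005546778440475), 13.923115730285645) [ 0.6108692  -0.34797812]
tool shift to (pc,.034) [0.00243567 0.00765804 0.03853556] block off [ 0.00069003 -0.00242173  0.00291557] [ 0.05319715 -0.01484633 -0.99847366]
```

```bash
python3 -m handwheel '[[[0.002,0.007,0,0],[0,0.002,0.012,0],[0,0,0.01,0],[0,0,0.004,0],[0,0,0,0],[0,0,0,0]]]'
python3 - <<'E'
from h import *
o=ctrl.get_obs();Rt=Rn.from_euler('xyz',o['eef_rot']).as_matrix(); print(Rt.T@(np.array([.604,-.3525,.034])-Rt@[.0007,-.002,0.]-o['ee_pos']))
E
```

```text
time_s: 28.3
ee_pos: [0.6017, -0.3535, 0.0478]
eef_rot: [-3.091, -0.031, -1.321]
force: [0.1, 0.3, -3.3]
grip_width: 0.0336
[-0.00157464  0.00023804  0.0138378 ]
```

```bash
python3 -m handwheel '[[[-0.001,0,0.007,0],[0,0,0.004,0],[0,0,0.001,0],[0,0,0,0],[0,0,0,0]]]'
```

```text
time_s: 28.8
ee_pos: [0.6029, -0.3529, 0.0361]
eef_rot: [-3.089, -0.033, -1.321]
force: [-0.6, 0.7, -1.2]
grip_width: 0.0336
```

```bash
python3 -m handwheel '[[[0,0,0.001,0],[0,0,0,0]]]'; python3 -m handwheel '[[[0,0,0,0],[0,0,0,0],[0,0,0,0],[0,0,0,0],[0,0,0,0]]]' 0.07; python3 -m handwheel '[[[0,0,-0.02,0],[0,0,-0.04,0],[0,0,-0.04,0],[0,0,-0.04,0],[-0.03,0.03,0,0],[-0.03,0.03,0,0],[-0.03,0.03,0,0],[-0.03,0.03,0,0],[0,0,0,0]]]'
python3 - <<'E'
from h import *
print(ctrl.get_obs()['ee_pos'])
im,m=shot('scene','scene2.png')
def crop(x,y):return cv2.resize(im[y:y+64,x:x+85,::-1],(400,300),interpolation=cv2.INTER_CUBIC)
C=lambda u,v:crop(int(u*.64)-42,int(v*.64)-32)
o=np.vstack([np.hstack([C(254,227),C(392,241)]),np.hstack([C(577,404),C(528,491)])]); cv2.imwrite('pics/final.png',o)
E
```

```text
time_s: 29.0
ee_pos: [0.6032, -0.353, 0.0358]
eef_rot: [-3.089, -0.033, -1.321]
force: [-2.1, 0.9, -1.0]
grip_width: 0.0338
time_s: 29.5
ee_pos: [0.6037, -0.3534, 0.0363]
eef_rot: [-3.087, -0.035, -1.321]
force: [0.2, -1.1, -0.3]
grip_width: 0.0687
time_s: 30.4
ee_pos: [0.4443, -0.2613, 0.1702]
eef_rot: [-3.085, -0.037, -1.321]
force: [0.4, -0.5, -0.0]
grip_width: 0.0701
[ 0.44425335 -0.26132603  0.17016628]
```

View pics/final.png

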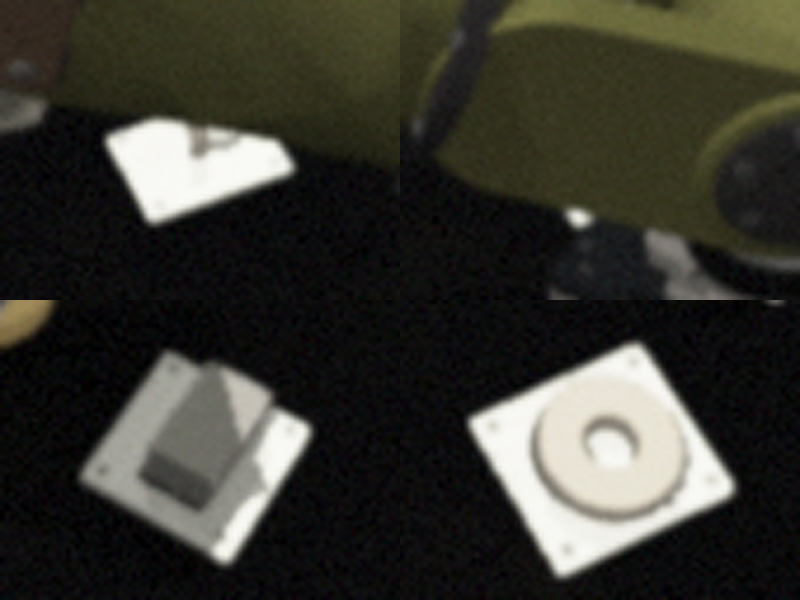

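Run:
```python
from h import *
s=imaging.camera_model('scene')
def chk(n,sc,off,plate,obj,z):
    f=lambda p,z:ray(s,np.array(p)/sc+off,z)[:2]
    P=np.array([f(p,.006) for p in plate],np.float32); O=np.array([f(p,z) for p in obj],np.float32)
    r=cv2.minAreaRect(P); print(n,'plate',np.round(r,4) if 0 else (np.round(r[0],4),np.round(r[1],3),round(r[2],1)),'obj',O.mean(0).round(4),'diff mm',((O.mean(0)-r[0])*1000).round(1), cv2.minAreaRect(O)[1:] if len(O)>2 else '')
k=400/85
chk('block',k,(327,226),[(167,52),(312,130),(227,264),(80,178)],[(209,62),(273,98),(207,187),(143,158)],.030)
chk('ring',k,(295,282),[(240,42),(335,190),(162,277),(70,120)],[(211,144)],.022)
chk('pin',3,(130,110),[(125,66),(157,113),(68,152),(38,102)],[(94,73)],.042)
chk('pinbase',3,(130,110),[(125,66),(157,113),(68,152),(38,102)],[(97,106)],.008)
chk('puck',3,(130,110),[(380,89),(429,137),(348,181),(301,133)],[(364,113)],.028)
```

```text
block plate (array([ 0.6012, -0.3548]), array([0.088, 0.077]), 13.5) obj [ 0.6026 -0.3554] diff mm [ 1.5 -0.6] ((0.0655754953622818, 0.03365137428045273), 13.519732475280762)
ring plate (array([ 0.4516, -0.4027]), array([0.078, 0.088]), 75.1) obj [ 0.4511 -0.4054] diff mm [-0.5 -2.7] 
pin plate (array([0.4448, 0.2537]), array([0.075, 0.092]), 82.8) obj [0.4515 0.2584] diff mm [6.6 4.7] 
pinbase plate (array([0.4448, 0.2537]), array([0.075, 0.092]), 82.8) obj [0.445  0.2539] diff mm [0.2 0.2] 
puck plate (array([0.6104, 0.0674]), array([0.077, 0.091]), 86.4) obj [0.613  0.0705] diff mm [2.6 3.1]
```

Run:
```python
from h import *
im=cv2.imread('pics/w11.png'); g=cv2.cvtColor(im,cv2.COLOR_BGR2GRAY); m=np.load('pics/w11.npy',allow_pickle=True).item()
b=(g[:300]>150).astype(np.uint8)
cs,_=cv2.findContours(b[:135,150:300],0,2); c=max(cs,key=cv2.contourArea)+[150,0]
P=np.array([ray(m,q[0],.006)[:2] for q in c],np.float32); r=cv2.minAreaRect(P); print(r, 'centre px',proj(m,[*r[0],.006]))
for z in(.006,.042): print(z,'predicted pin px if centred',proj(m,[*r[0],z]))
print(g[64:92:1,216:256:2])
```

```text
((0.44750744104385376, 0.2605426013469696), (0.07874100655317307, 0.08878058940172195), 78.48975372314453) centre px [224.84137239  76.4186885 ]
0.006 predicted pin px if centred [224.84137239  76.4186885 ]
0.042 predicted pin px if centred [223.99234301  71.30166628]
[[255 255 254 254 254 255 255 253 254 255 255 255 255 254 254 254 254 254
  254 254]
 [255 255 254 254 255 255 255 254 253 254 255 255 255 255 255 255 255 255
  255 255]
 [255 255 254 254 255 255 255 255 253 254 255 255 255 255 255 255 255 255
  255 255]
 [255 255 254 255 255 255 255 255 253 254 255 255 255 255 255 255 255 255
  255 255]
 [255 255 254 255 255 255 255 255 254 254 255 255 255 255 255 255 255 255
  255 254]
 [255 255 254 255 255 255 255 255 255 253 255 243 252 255 255 255 255 255
  255 254]
 [255 255 254 255 255 255 255 255 255 241 239 226 234 241 244 255 255 255
  255 254]
 [255 255 254 255 255 255 255 255 254 228 225 223 223 223 225 238 253 255
  254 254]
 [255 255 251 255 255 255 255 255 253 222 223 222 223 222 221 222 250 255
  255 255]
 [255 255 230 255 255 255 255 255 249 214 224 224 224 224 224 224 
[... 849 characters left out ...]
 255 255
  255 255]
 [255 255 254 255 255 255 255 255 255 255 255 255 255 255 255 255 255 255
  255 255]
 [255 254 254 254 254 254 254 255 255 255 255 255 255 255 255 255 255 255
  255 255]
 [255 254 254 254 254 254 254 255 255 255 255 255 255 255 255 255 255 255
  255 255]
 [255 254 254 254 254 254 254 255 255 255 255 255 255 255 255 255 255 255
  255 255]
 [255 254 254 254 254 254 254 255 255 255 255 255 255 255 255 255 255 255
  255 255]
 [255 254 254 254 254 254 254 255 255 255 255 255 255 255 255 255 255 255
  255 255]
 [255 254 254 254 254 254 254 255 255 255 255 255 255 255 255 255 255 255
  255 255]
 [254 254 254 254 254 254 254 255 255 255 255 255 255 255 255 255 255 255
  255 255]]
```

The base arc of the pin is at (224,76) against a predicted (225,76) if centred, so it is centred. All four pieces check out and the gripper is clear at 0.17 m; handing in.

```bash
python3 -c "
from station import ctrl
print(ctrl.get_obs()['time_s'],ctrl.hand_in())"
```

```text
the job is handed in; nothing more can be done
30.45 None
```

I put the ring gauge, specimen mount, gauge pin and gauge block on their own plates and handed the job in at 30.45 s, with the gripper empty and clear at about 0.17 m. Hand-in gave no verdict.

| Piece | Offset from outline centre | Other checks |
|---|---|---|
| Ring | about 3 mm | |
| Block | about 1.6 mm | long side within 1° of the rectangle's |
| Puck | about 1 mm in the wrist image, about 4 mm in a coarse scene reading | seen standing upright |
| Pin | about 1 mm, from the pin's base in the wrist image | seen standing upright |

- **Pin readings disagreed:** rough readings of the pin's over-exposed top gave offsets of 5–8 mm. I trusted the base reading, since the base in the scene picture also came out centred.
- **Not re-checked:** the arm hid most of the pin and puck plates in the last scene picture, so their checks come from just after the pin was placed. I did not measure the tape or the case again; no move went near them, and no move showed a force of contact with them.
- **Tool tilt:** the tool drifted to about 0.07 rad off vertical during the job. The pieces seen since release stood flat or upright.

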